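Set the nested lids on the cedar pot, then lift off the cover alone and hold it

TASK

The cedar pot on the boot warmer has been refilled and is to give off its scent: pick up its two lids together as they stand, white cover nested on the pierced brass lid, lower them gently onto the pot until the brass lid sits fully home in the mouth, and let go. Then lift the white cover alone straight off, so that the brass lid stays seated undisturbed, and finish still holding the cover level in the gripper, about a hand's breadth above the pot. Do not shift or tip the pot, and leave everything else where it is.

Things in the scene. Friction and masses are not known exactly. Their poses are not given: they have to be found in the camera images.
- cedar_pot: cedar pot: upright round blue porcelain canister, open on top, 64 mm across, 85 mm tall, loose (about 0.45 kg), standing on the boot warmer's rib tops; cedar balls inside reach z = 62 mm. Mouth 55 mm across, wall 4.5 mm. Origin: centre of its underside, z up its axis; rim at z = 85 mm.
- pierced_lid: turned brass lid, round about z (up), loose, about 0.13 kg, standing on its plug on the table. Plug 49 mm across, z = 0 to 14 mm (lowest 5 mm tapered to 41), goes into the pot's mouth; rim 66 mm across, z = 14 to 26, rests on the pot's rim; vent dome with dark holes, 33 mm across, z = 26 to 38. Origin: centre of the plug's underside; when home, 71 mm above the pot's origin.
- white_cover: white porcelain cap with dark walnut knob, about 0.07 kg, resting loose on the brass lid's rim over its dome (2.5 mm play all round, kept by weight alone). Cap 46 mm across, 20 mm high, open below, bore 38; straight knob 18 mm across, z = 20 to 35 mm. Origin: centre of its lower edge, z up; nested, 26 mm above the brass lid's origin, whose rim stands out 10 mm all round.
- boot_warmer: fixed flat tray of ribbed grey plastic, 340 x 500 mm, rib tops 30 mm above the table, edge 34 mm. Red rocker switch in the front (-x) edge. Two dark green rubber ankle boots (tops 147 mm above the ribs) stand on its +y part, y = 18 to 230 mm in its frame; the pot stands on the -y part. Origin: centre of the underside, z up, y along its length.
- trinket_bowl: white porcelain trinket bowl, empty, 100 mm across, 35 mm high, loose. Origin: centre of its underside.
- polish_tin: closed round tin of shoe polish with a red lid, 75 mm across, 24 mm high, loose. Origin: centre of its underside.
- door_key: brass door key on a steel ring, flat on the table, 97 mm long, 5 mm high, loose. Origin: centre of the ring; the key points along its x.
- shoehorn: stainless steel shoehorn, flat on the table, 220 mm long along x, up to 42 mm wide, 10 mm high, loose. Origin: underside, near the middle.
- umbrella_handle: walnut umbrella handle with chrome cap, lying along its x axis, 190 mm long, 29 mm thick, loose. Origin: underside, near the middle.
- boot_brush: boot brush with a light wooden back, bristles down, 160 mm long along x, 50 mm wide, 42 mm high, loose. Origin: centre of its underside.
There are look-alikes about, which are no part of the job. Leave any purple or turquoise look-alike of the white_cover alone. What is shaped like the pierced_lid but green is not meant.

How it is judged:
On the way, in this order (a step that is already met when the one before it is completed fails the run):
1. the brass lid is fully home in the pot with the white cover still nested on it, and the brass lid has been let go (z of pierced_lid in the frame of cedar_pot between 0.068 and 0.0735 m and horizontal distance between pierced_lid and cedar_pot below 0.005 m and angle between the z axis of pierced_lid and the z axis of cedar_pot, either way round below 0.06 rad and z of white_cover in the frame of pierced_lid between 0.023 and 0.029 m and horizontal distance between white_cover and pierced_lid below 0.005 m and angle between cedar_pot's own z axis and vertical below 0.1 rad and z of cedar_pot in the frame of boot_warmer between 0.027 and 0.034 m and contact force between the fingers and pierced_lid below 0.1 N), for 0.2 s.
2. the white cover is lifted clear by the fingers while the brass lid stays seated (z of pierced_lid in the frame of cedar_pot between 0.068 and 0.0735 m and horizontal distance between pierced_lid and cedar_pot below 0.005 m and angle between the z axis of pierced_lid and the z axis of cedar_pot, either way round below 0.06 rad and z of white_cover in the frame of pierced_lid above 0.05 m and contact force between the fingers and white_cover above 0.3 N), for 0.2 s.
At the end, for the whole second after the job is handed in: Brass lid home in the pot (2.5 mm of depth, 5 mm of centre, 0.06 rad), not touched by the fingers; pot upright on the warmer, moved under 25 mm; white cover held still by the fingers alone, level within 0.3 rad, 50 to 200 mm above its nested place and within 60 mm of the pot's axis (z of pierced_lid in the frame of cedar_pot between 0.068 and 0.0735 m and horizontal distance between pierced_lid and cedar_pot below 0.005 m and angle between the z axis of pierced_lid and the z axis of cedar_pot, either way round below 0.06 rad and angle between cedar_pot's own z axis and vertical below 0.1 rad and z of cedar_pot in the frame of boot_warmer between 0.027 and 0.034 m and distance of cedar_pot from where it was at the start of the episode below 0.025 m and z of white_cover in the frame of pierced_lid between 0.076 and 0.226 m and horizontal distance between white_cover and cedar_pot below 0.06 m and angle between white_cover's own z axis and vertical below 0.3 rad and contact force between the fingers and white_cover above 0.3 N and contact force between the fingers and pierced_lid below 0.1 N and contact force between the fingers and cedar_pot below 0.1 N and contact force between white_cover and pierced_lid below 0.05 N and contact force between white_cover and cedar_pot below 0.05 N and linear speed of white_cover below 0.03 m/s and linear speed of pierced_lid below 0.02 m/s); the arm keeps its last pose, push and grip.
It fails at once if the lids were parted while the brass lid was not home in the pot (cover off too early, or brass lid pulled up or unseated with or after the cover) ((z of white_cover in the frame of pierced_lid above 0.036 m or horizontal distance between white_cover and pierced_lid above 0.015 m) and not (z of pierced_lid in the frame of cedar_pot between 0.068 and 0.0735 m and horizontal distance between pierced_lid and cedar_pot below 0.005 m and angle between the z axis of pierced_lid and the z axis of cedar_pot, either way round below 0.06 rad)).
It fails at once if the lids were dropped (free of the fingers and faster than 0.4 m/s) (linear speed of any of pierced_lid, white_cover above 0.4 m/s and contact force between the fingers and pierced_lid below 0.1 N and contact force between the fingers and white_cover below 0.1 N).
It fails at once if the brass lid was rammed onto the pot (over 40 N) (contact force between pierced_lid and cedar_pot above 40 N).
It fails at once if the pot was shifted more than 25 mm or tipped more than 0.2 rad (distance of cedar_pot from where it was at the start of the episode above 0.025 m or angle between cedar_pot's own z axis and vertical above 0.2 rad).
It fails at once if another thing (bowl, polish tin, key, shoehorn, umbrella handle or brush) was moved more than 20 mm (distance of any of trinket_bowl, polish_tin, door_key, shoehorn, umbrella_handle, boot_brush from where it was at the start of the episode above 0.02 m).
It also fails if it takes over 51 s, if anything falls off the work surface, if the arm or the gripper's body presses on something with over 40 N, if the wrist force passes 120 N, or if a joint passes its speed limit or range.

ROBOT

A 6-joint arm with a two-finger parallel gripper is mounted at the origin on the work surface. World frame = base frame: x ahead of the robot, y to its left, z up, the work surface at z = 0. Lengths are in m, angles in rad, forces in N, time in s.
With the tool pointing down it reaches from about 0.225 to 0.875 m from the base axis. Payload 3.4 kg.
Tool frame: the origin (TCP) lies on the centre line of the jaws, within the pads' length; the fingertips stand 14 mm ahead of it and the grasp point (between the pads) lies 5 mm behind it; z points along the fingers, y is the line along which they close (so a half turn about z gives the same grasp; the last joint's range is limited). The gripper opens to 85 mm and grips with 20 to 120 N. Pads are 22 mm wide; open, the fingers measure 114 mm over their backs; the gripper's body (76 mm by 85 mm) begins 54 mm behind the grasp point. The pads swing forward as they close: fully open they stand 13 mm farther back than shut.
Start: joints at [-1.355, 0.276, 1.505, -0, 1.361, -0.121], TCP at [0.19, -0.543, 0.245] pointing down, gripper open.
Joint ranges: [-2.89, 2.89], [-0.75, 2.08], [0.22, 2.7], [-1.18, 4.32], [0.11, 2.71], [-2.7, 2.7]. Speed limits (rad/s): [2.57, 2.57, 3.14, 3.14, 3.14, 3.14].

INTERFACE

Orientations are given as a unit quaternion [w, x, y, z].
In Python, from rig import manip, eyes gives the robot as it stands.
- The arm moves only by the shell command python3 -m creep 'ROWS' [FORCE]. ROWS is JSON, a list of rows, each a list of 5 numbers: the opening, from 0 (shut) to 1 (fully open), then the shift along the tool's x, y, z normalised to -1 to 1, where 1 is 0.5 m, then the turn about the tool's z normalised to -1 to 1, where 1 is 360 degrees. In form: [[fingers, dx, dy, dz, spin], ...]. A call has 1 to 10 rows; each row is the pose to reach, as a shift and turn from the pose commanded when the call began, along the tool's axes at that moment, turning the shorter way round; what a row does not reach only later rows make up. A row lasts 1/10 s, in which the tool goes at most 50 mm and 8.59 degrees, less where a joint would pass 70% of its speed; a pose out of reach is approached as far as the arm can. A call with a number of a shift or a turn outside -1 to 1 is refused whole. A call with a gripper value outside its range is refused whole. The fingers move at their own pace and stop on an object; FORCE is the grip in N (left out, the last holds). Time passes only in rows, so rows that repeat a pose let the fingers close. It gives the time, the measured TCP pose, the force, the opening and the grip force at its end, in the units of the state.
- manip.get_state(): the state, without advancing time (a new reading comes with each control period).
- eyes.get_image(name): name is "scene" or "top" or "wrist"; returns a dict with "frame" (400x640x3 uint8, red, green, blue), "fx", "fy", "cx", "cy" (pixels), "R" (3x3) and "t" (3): a world point X has camera coordinates R X + t. Camera axes: x right, y down, z forward; pixel columns grow to the right and rows downward; lengths in m; the calibration is good to about 2 mm. A picture is of the moment at which its call begins. There is no depth.
- manip.sign_off(): hands the job in; it is judged then, once.
Trained networks look in the newest picture that a camera, given by its name, has taken for a name from the list of things; names that differ only in an ending like _2 or _b are one class to them, and where a whole thing is asked for, a point or a joint stands for the part that bears it (a point fixed in the world has none). Each returns a list of dicts, best first, with "confidence" (0 to 1); they miss things now and then, are a little off and sometimes report something else, mostly with a low value. They report only what shows in the picture. A call takes as long as a camera call. They do not tell look-alikes from the thing itself.
- eyes.regions_of(camera, label): "mask" (400x640 bool, what is visible of it) and "bbox" ([left, top, right, bottom] in pixels, round what is visible of it).
- eyes.place_of(camera, label): "centre" ([column, row] in pixels: a listed point, or the origin of a listed thing).
The state is a dict: "clock": time; "qpos": joint angles; "qd": joint speeds; "effort": joint torques, N m; "position": TCP position; "ee_rot": TCP orientation; "contact_force": force on the tool from outside, world axes, zero at the start; "moment": the same for the moment, N m; "width": finger opening in m; "gripper_force": force on a finger pad.
Only numpy, scipy, OpenCV 4.12 (cv2) and the standard library are available. Lean on these libraries where they do the work, as an engineer would, in place of code of your own. Each camera call takes 0.05 s, during which the arm holds its last target. There are 200 camera calls.

## Working session

There is one attempt and no reset: what is moved stays moved. The work goes in short steps, Python scripts to look and compute and a shell command to move; the robot and the scene stay as the last step left them, time stands still between calls to the robot, and variables do not carry over. Pictures are saved under pics/ and viewed, at most 14 in all, crops included, and the job is handed in when it is done.

```bash
mkdir -p pics
cat > h.py <<'E'
from rig import manip, eyes
import numpy as np, cv2
def ray(im,p):
    R=np.array(im["R"]);t=np.array(im["t"])
    d=R.T@np.array([(p[0]-im["cx"])/im["fx"],(p[1]-im["cy"])/im["fy"],1.])
    return -R.T@t,d
def at_z(im,p,z):
    o,d=ray(im,p); return o+d*(z-o[2])/d[2]
def proj(im,X):
    c=np.array(im["R"])@X+np.array(im["t"]); return [im["fx"]*c[0]/c[2]+im["cx"],im["fy"]*c[1]/c[2]+im["cy"]]
def save(im,n,crop=None,s=1):
    f=np.array(im["frame"])[:,:,::-1]
    if crop: f=f[crop[1]:crop[3],crop[0]:crop[2]]
    cv2.imwrite("pics/"+n,cv2.resize(f,None,fx=s,fy=s,interpolation=cv2.INTER_CUBIC))
E
python3 - <<'E'
from h import *
for c in ["top","scene"]:
    im=eyes.get_image(c); save(im,c+".png")
    print(c,-np.array(im["R"]).T@im["t"])
    for l,z in [("cedar_pot",.03),("pierced_lid",0),("white_cover",.026),("boot_warmer",0),("trinket_bowl",0)]:
        for d in eyes.place_of(c,l): print(l,np.round(d["centre"],1),round(d["confidence"],2),at_z(im,d["centre"],z).round(3))
        for d in eyes.regions_of(c,l): print("  box",np.round(d["bbox"]),round(d["confidence"],2))
print(manip.get_state())
E
```

```text
top [ 0.40925071 -0.10603061  1.02346993]
cedar_pot [226.6 187.7] 0.83 [0.567 0.122 0.03 ]
  box [205. 172. 238. 200.] 0.74
pierced_lid [399.8 285.4] 0.94 [ 0.297 -0.337  0.   ]
pierced_lid [443.8 184.6] 0.58 [ 0.568 -0.473  0.   ]
pierced_lid [398.8 211.5] 0.57 [ 0.496 -0.344  0.   ]
  box [437. 171. 462. 198.] 0.89
  box [388. 200. 408. 225.] 0.63
  box [389. 274. 415. 299.] 0.63
white_cover [399.4 214.4] 0.77 [ 0.486 -0.34   0.026]
white_cover [381.4 176.1] 0.68 [ 0.591 -0.296  0.026]
white_cover [408.7 253.5] 0.52 [ 0.382 -0.359  0.026]
  box [399. 244. 419. 259.] 0.78
  box [375. 166. 392. 182.] 0.68
  box [393. 204. 411. 221.] 0.47
boot_warmer [170.6 195.4] 0.75 [0.553 0.283 0.   ]
  box [ 52.  50. 268. 265.] 0.98
  box [321. 146. 357. 180.] 0.9
scene [ 1.2080668  -0.51392332  0.79779705]
cedar_pot [386.  177.6] 0.83 [0.568 0.123 0.03 ]
pierced_lid [219.6 192.7] 0.73 [ 0.315 -0.333  0.   ]
pierced_lid [202.3 270.9] 0.58 [ 0.569 -0.48   0.   ]
pierced_lid [240.8 228.2] 0.44 [ 0.488 -0.337  0.   ]
  box [207. 178. 223. 192.] 0.79
  box [187. 258. 213. 276.] 0.72
  box [227. 215. 
[... 429 characters left out ...]
. 332. 248.] 0.8
{'clock': 1.1, 'qpos': array([-1.35502963e+00,  2.75896144e-01,  1.50489406e+00, -3.47368634e-06,
        1.36069442e+00, -1.20988111e-01]), 'qd': array([ 0.00103074,  0.0017423 , -0.00037623, -0.00021851, -0.000408  ,
        0.00073446]), 'effort': array([-7.89698224e-04, -4.16670549e+01, -2.46101189e+01,  1.14886357e-04,
        1.76045396e-04,  1.16022298e-05]), 'position': array([ 0.19000287, -0.54273854,  0.24533259]), 'ee_rot': array([5.40334936e-05, 9.85857921e-01, 1.67583280e-01, 8.61949572e-07]), 'contact_force': array([-0.27015291, -0.07643646,  0.2863251 ]), 'moment': array([0.03766714, 0.00060895, 0.03764856]), 'gripper_force': 0.0, 'width': 0.08522353675651147}
```

View pics/top.png

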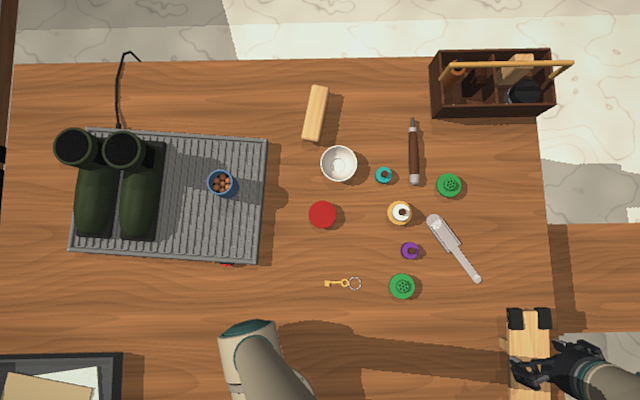

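View pics/scene.png

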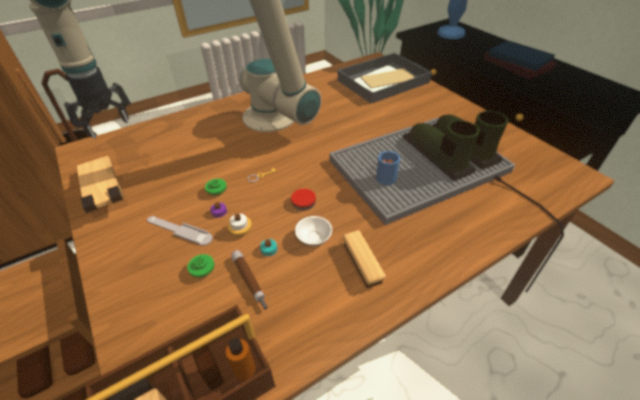

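Top-view candidates:
- Green lids at (449,185) and (402,287): not meant.
- Purple cover at (410,251) and turquoise cover at (384,175): look-alikes, leave alone.
- White-on-brass stack at (399,212) in top and (239,224) in scene: this matches the description. World position is about (0.49, -0.34).

The pot is at (221,183) in top, about (0.567, 0.122). I'll check the choice in a crop.

Run:
```python
from h import *
im=eyes.get_image("scene"); save(im,"c1.png",(180,170,300,290),5)
```

```text
(no output)
```

View pics/c1.png

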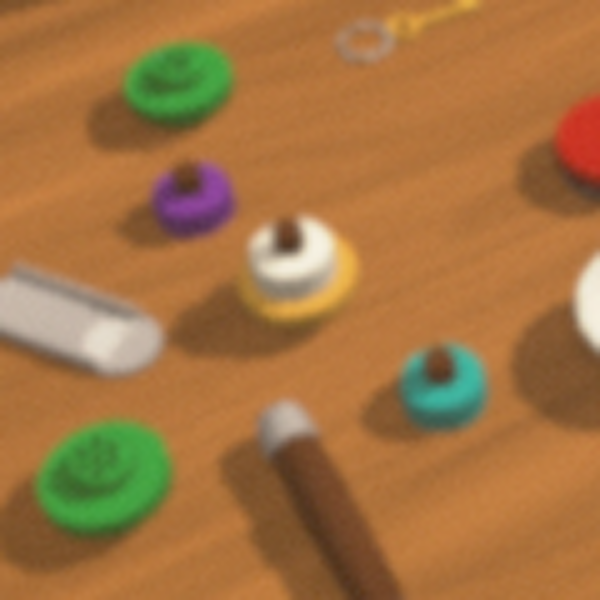

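```bash
python3 -m creep '[[1,0.7,-0.18,0,-0.196],[1,0.7,-0.18,0,-0.196],[1,0.7,-0.18,0,-0.196],[1,0.7,-0.18,0,-0.196],[1,0.7,-0.18,0,-0.196],[1,0.7,-0.18,0,-0.196],[1,0.7,-0.18,0,-0.196],[1,0.7,-0.18,0,-0.196],[1,0.7,-0.18,0,-0.196],[1,0.7,-0.18,0,-0.196]]' 40
python3 - <<'E'
from h import *
im=eyes.get_image("wrist"); save(im,"w1.png")
print(-np.array(im["R"]).T@im["t"],np.array(im["R"])[2])
for l,z in [("pierced_lid",0),("white_cover",.026)]:
    for d in eyes.place_of("wrist",l): print(l,np.round(d["centre"],1),round(d["confidence"],2),at_z(im,d["centre"],z).round(4))
    for d in eyes.regions_of("wrist",l): print("  box",np.round(d["bbox"]),round(d["confidence"],2))
s=manip.get_state();print(s["position"],s["ee_rot"],s["qpos"])
E
```

```text
clock: 2.15
position: [0.4912, -0.3415, 0.2451]
ee_rot: [-0.0, 0.707, 0.707, -0.0]
contact_force: [-0.3, 0.3, 0.3]
width: 0.0855
gripper_force: 0.0
[ 0.49224788 -0.2732128   0.37403967] [-4.36558890e-04 -2.69094708e-01 -9.63113621e-01]
pierced_lid [315.9 174.5] 0.78 [ 0.4929 -0.3434  0.    ]
pierced_lid [162.9 170.1] 0.75 [ 0.3015 -0.3377  0.    ]
pierced_lid [369.6 272.5] 0.71 [ 0.5669 -0.4803  0.    ]
  box [289. 149. 346. 204.] 0.9
  box [345. 254. 400. 305.] 0.85
  box [124. 144. 183. 201.] 0.8
  box [298. 156. 339. 198.] 0.67
  box [136.   0. 170.  78.] 0.65
white_cover [316.5 175.9] 0.98 [ 0.4936 -0.3402  0.026 ]
white_cover [237.3 189.6] 0.78 [ 0.3998 -0.3566  0.026 ]
  box [297. 157. 342. 199.] 0.84
  box [386. 124. 428. 162.] 0.58
  box [216. 173. 257. 211.] 0.57
[ 0.49018238 -0.34256818  0.24540955] [ 9.56833813e-05  7.08487564e-01  7.05723289e-01 -4.68198483e-05] [-7.26208560e-01  3.10471341e-01  1.45441318e+00 -1.07174543e-04
  1.37652285e+00 -7.22278603e-01]
```

View pics/w1.png

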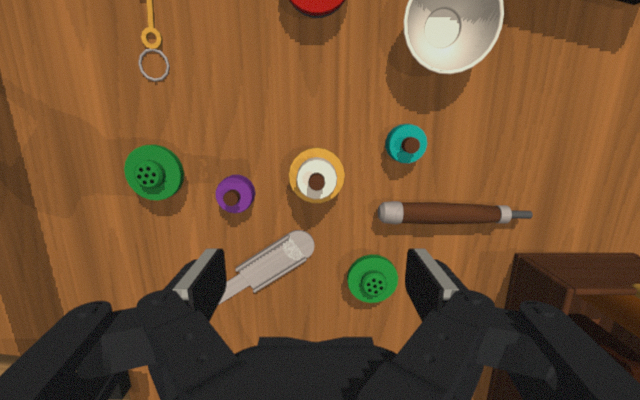

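The wrist view confirms the white and brass stack at (316,176), clear of its neighbours. The open fingertips show at about (223,250) and (408,250). I'll work out their height and fit the brass rim.

```bash
cat >> h.py <<'E'
def brass(im,box,z):
    f=cv2.cvtColor(np.array(im["frame"]),cv2.COLOR_RGB2HSV)
    l,t,r,b=[int(v) for v in box]; m=np.zeros(f.shape[:2],np.uint8)
    m[t:b,l:r]=cv2.inRange(f,(15,90,150),(32,255,255))[t:b,l:r]
    c=max(cv2.findContours(m,0,2)[0],key=cv2.contourArea); e=cv2.minAreaRect(cv2.convexHull(c))
    pts=np.array([at_z(im,p,z)[:2] for p in cv2.convexHull(c)[:,0]]); (x,y),rad=cv2.minEnclosingCircle(pts.astype(np.float32))
    return np.array([x,y,rad]),len(pts)
E
python3 - <<'E'
from h import *
im=eyes.get_image("wrist"); p=manip.get_state()["position"]
print(brass(im,(284,144,350,208),.026),p)
for px in [(223,250),(408,250)]:
    o,d=ray(im,px)
    for yy in (.011,-.011):
        s=(p[1]+yy-o[1])/d[1]; print(px,yy,(o+d*s-p).round(4))
save(im,"w2.png",(160,230,260,330),5)
E
```

```text
(array([ 0.49422911, -0.33921552,  0.03390925]), 26) [ 0.49017871 -0.34253312  0.2454333 ]
(223, 250) 0.011 [-0.0402  0.011   0.005 ]
(223, 250) -0.011 [-0.0561 -0.011  -0.0426]
(408, 250) 0.011 [0.0422 0.011  0.0056]
(408, 250) -0.011 [ 0.0579 -0.011  -0.0418]
```

View pics/w2.png

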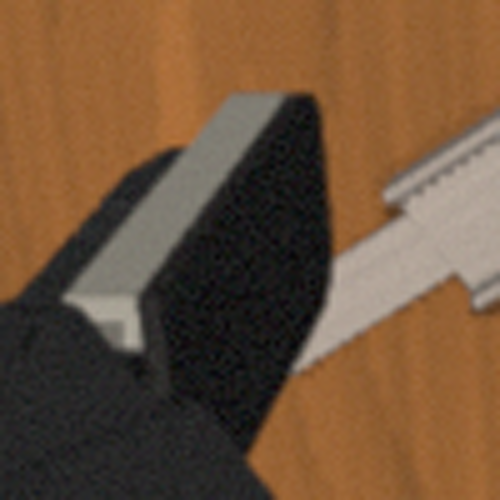

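```bash
python3 -m creep '[[1,0.005,0.007,0.1,0],[1,0.005,0.007,0.2,0],[1,0.005,0.007,0.3,0],[1,0.005,0.007,0.35,0],[1,0.005,0.007,0.39,0],[1,0.005,0.007,0.42,0],[1,0.005,0.007,0.44,0],[1,0.005,0.007,0.45,0],[1,0.005,0.007,0.45,0],[1,0.005,0.007,0.45,0]]' 40
python3 - <<'E'
from h import *
im=eyes.get_image("wrist"); save(im,"w3.png")
E
```

```text
clock: 3.45
position: [0.4946, -0.3401, 0.0211]
ee_rot: [0.001, 0.708, 0.706, 0.0]
contact_force: [0.9, 0.4, 0.4]
width: 0.0853
gripper_force: 0.0
```

View pics/w3.png

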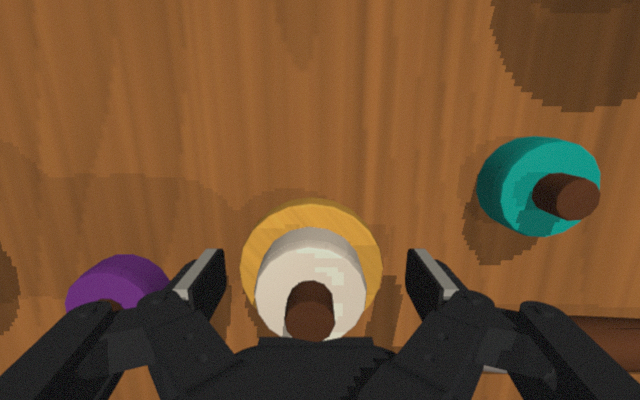

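The lid is centred between the pads, about 1.5 mm to the left (311 against 315 px), and nothing is in the way of the fingers. Closing.

```bash
python3 -m creep '[[0.85,0,-0.002,0,0],[0.7,0,-0.002,0,0],[0.6,0,-0.002,0,0],[0.6,0,-0.002,0,0],[0.6,0,-0.002,0,0],[0.6,0,-0.002,0,0]]' 40
```

```text
clock: 4.1
position: [0.4932, -0.3399, 0.0216]
ee_rot: [0.001, 0.708, 0.706, -0.0]
contact_force: [-1.5, 1.3, 5.2]
width: 0.0638
gripper_force: 43.5
```

```bash
python3 -m creep '[[0.6,0,0,-0.005,0],[0.6,0,0,-0.01,0],[0.6,0,0,-0.02,0],[0.6,0,0,-0.04,0],[0.6,0,0,-0.06,0],[0.6,0,0,-0.06,0],[0.6,0,0,-0.06,0]]' 50
python3 - <<'E'
from h import *
im=eyes.get_image("wrist"); save(im,"w4.png")
E
```

```text
clock: 4.8
position: [0.4934, -0.3399, 0.0509]
ee_rot: [0.001, 0.708, 0.706, 0.0]
contact_force: [0.6, -0.5, -2.8]
width: 0.0632
gripper_force: 55.3
```

View pics/w4.png

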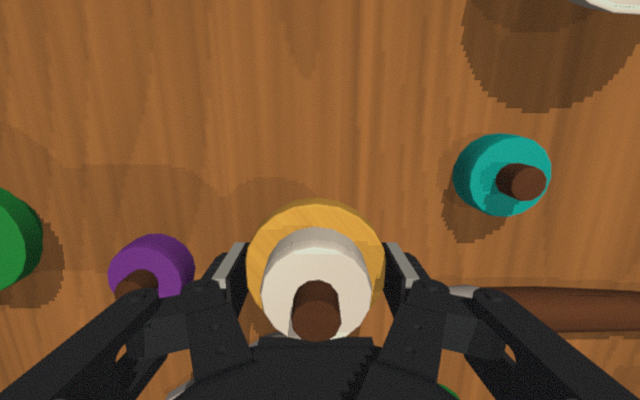

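Both lids are lifted together: cover at (316,285), brass rim level between the pads. I'll carry them gently up and over to short of the pot.

```bash
python3 -m creep '[[0.6,0,0,-0.01,0],[0.6,0,0,-0.03,0],[0.6,0,0,-0.06,0],[0.6,0.01,0,-0.1,0],[0.6,0.03,0.006,-0.14,0],[0.6,0.06,0.012,-0.18,0],[0.6,0.1,0.02,-0.22,0],[0.6,0.15,0.03,-0.26,0],[0.6,0.2,0.04,-0.29,0],[0.6,0.25,0.05,-0.32,0]]' 50
python3 -m creep '[[0.6,0.05,0.01,-0.02,0],[0.6,0.1,0.02,-0.04,0],[0.6,0.15,0.03,-0.055,0],[0.6,0.2,0.04,-0.065,0],[0.6,0.26,0.05,-0.075,0],[0.6,0.32,0.06,-0.08,0],[0.6,0.38,0.075,-0.08,0],[0.6,0.43,0.085,-0.08,0],[0.6,0.46,0.095,-0.08,0],[0.6,0.48,0.1,-0.08,0]]' 50
python3 -m creep '[[0.6,0.01,0,0,0],[0.6,0.01,0,0,0],[0.6,0.01,0,0,0],[0.6,0.01,0,0,0]]' 50
python3 - <<'E'
from h import *
im=eyes.get_image("wrist"); save(im,"w5.png")
for l,z in [("pierced_lid",0),("white_cover",.026),("cedar_pot",.03)]:
    for d in eyes.place_of("wrist",l): print(l,np.round(d["centre"],1),round(d["confidence"],2),at_z(im,d["centre"],z).round(4))
    for d in eyes.regions_of("wrist",l): print("  box",np.round(d["bbox"]),round(d["confidence"],2))
s=manip.get_state();print(s["position"],s["ee_rot"],s["qpos"])
E
```

```text
clock: 5.85
position: [0.5185, -0.2138, 0.2118]
ee_rot: [0.001, 0.708, 0.706, 0.0]
contact_force: [0.8, -0.7, -2.3]
width: 0.0633
gripper_force: 55.3
clock: 6.85
position: [0.5693, 0.0261, 0.2507]
ee_rot: [0.0, 0.708, 0.707, 0.0]
contact_force: [0.4, -0.1, -2.0]
width: 0.0635
gripper_force: 55.3
clock: 7.25
position: [0.5689, 0.0292, 0.2503]
ee_rot: [0.0, 0.708, 0.706, -0.0]
contact_force: [0.0, 0.5, -1.5]
width: 0.0634
gripper_force: 55.3
  box [244. 199. 386. 309.] 0.83
  box [142. 390. 157. 400.] 0.64
white_cover [319.6 272.5] 0.93 [ 0.5751 -0.0981  0.026 ]
  box [261. 229. 373. 341.] 0.7
cedar_pot [314.6  94.5] 0.66 [0.5694 0.1205 0.03  ]
  box [279.  43. 354. 128.] 0.56
[0.56901087 0.02998716 0.25029211] [ 4.14437031e-05  7.08089106e-01  7.06123087e-01 -5.19888352e-05] [-6.93660513e-02  2.65370400e-01  1.50744768e+00 -1.35598878e-04
  1.36878048e+00 -6.65584725e-02]
```

View pics/w5.png

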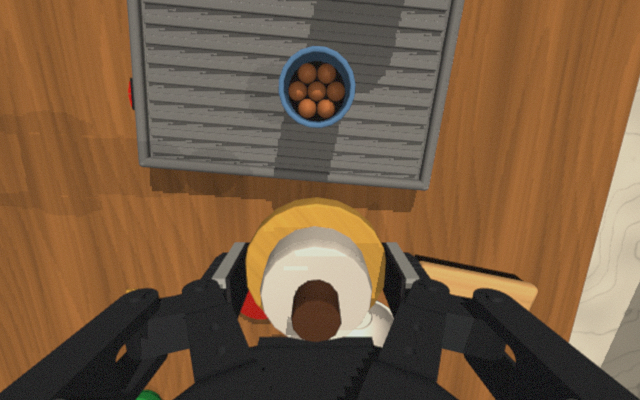

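The lid is held level with the cover nested. The pot mouth is in clear view at (317,87). I'll fit both circles in the same camera frame.

```bash
cat >> h.py <<'E'
from scipy.optimize import least_squares
def circ(P,r=None):
    f=lambda v: np.hypot(P[:,0]-v[0],P[:,1]-v[1])-(r or v[2])
    s=least_squares(f,[*P.mean(0),.03],loss="soft_l1",f_scale=.0005); return s.x.round(4),np.abs(s.fun).mean().round(5)
def fits(im,tz,potbox):
    f=cv2.cvtColor(np.array(im["frame"]),cv2.COLOR_RGB2HSV); out=[]
    W=lambda c,z: np.array([at_z(im,p,z)[:2] for p in c[:,0]])
    l,t,r,b=potbox; m=np.zeros(f.shape[:2],np.uint8); m[t:b,l:r]=cv2.inRange(f,(95,90,40),(125,255,255))[t:b,l:r]
    cs=sorted(cv2.findContours(m,cv2.RETR_CCOMP,cv2.CHAIN_APPROX_NONE)[0],key=cv2.contourArea)[::-1][:2]
    for c in cs: print("pot",circ(W(c,.115)),circ(W(c,.115),.032))
    m=np.zeros(f.shape[:2],np.uint8); m[190:320,235:395]=cv2.inRange(f,(15,90,120),(32,255,255))[190:320,235:395]
    c=max(cv2.findContours(m,0,cv2.CHAIN_APPROX_NONE)[0],key=cv2.contourArea)
    hull=cv2.convexHull(c); hull=hull[hull[:,0,1]<262]
    P=W(hull,tz+.006); print("brass",circ(P),circ(P,.033),len(P))
E
python3 - <<'E'
from h import *
im=eyes.get_image("wrist"); s=manip.get_state(); p=s["position"]
print(p, -np.array(im["R"]).T@im["t"]); fits(im,.2503,(265,35,370,140))
im=eyes.get_image("top")
f=cv2.cvtColor(np.array(im["frame"]),cv2.COLOR_RGB2HSV); m=np.zeros((400,640),np.uint8); m[165:205,200:242]=cv2.inRange(f,(95,90,40),(125,255,255))[165:205,200:242]
c=max(cv2.findContours(m,0,1)[0],key=cv2.contourArea);print("top pot",circ(np.array([at_z(im,q,.115)[:2] for q in c[:,0]])))
E
```

```text
[0.56902208 0.03005154 0.25028938] [0.57012881 0.09824958 0.37918863]
pot (array([0.5711, 0.1202, 0.0309]), np.float64(0.00022)) (array([0.5711, 0.12  , 0.03  ]), np.float64(0.00107))
pot (array([0.571 , 0.1177, 0.0242]), np.float64(0.00034)) (array([0.5666, 0.1106, 0.03  ]), np.float64(0.00672))
brass (array([0.5699, 0.0343, 0.0314]), np.float64(0.0002)) (array([0.5695, 0.0324, 0.03  ]), np.float64(0.0004)) 18
top pot (array([0.569 , 0.1208, 0.028 ]), np.float64(0.00415))
```

```bash
python3 -m creep '[[0.6,0.02,0,0.01,0],[0.6,0.06,0.001,0.03,0],[0.6,0.1,0.002,0.06,0],[0.6,0.14,0.002,0.1,0],[0.6,0.165,0.002,0.14,0],[0.6,0.175,0.002,0.17,0],[0.6,0.175,0.002,0.19,0],[0.6,0.175,0.002,0.2,0],[0.6,0.175,0.002,0.2,0],[0.6,0.175,0.002,0.2,0]]' 50
python3 - <<'E'
from h import *
s=manip.get_state();print(s["position"],s["contact_force"],s["moment"])
im=eyes.get_image("wrist"); save(im,"w6.png")
E
```

```text
clock: 8.7
position: [0.5708, 0.1174, 0.1509]
ee_rot: [0.0, 0.708, 0.706, 0.0]
contact_force: [-0.7, -0.5, -1.7]
width: 0.0633
gripper_force: 55.3
[0.57081334 0.11739622 0.15090078] [-0.66794904 -0.50292447 -1.70888476] [-0.00721866  0.00646977  0.03743877]
```

View pics/w6.png

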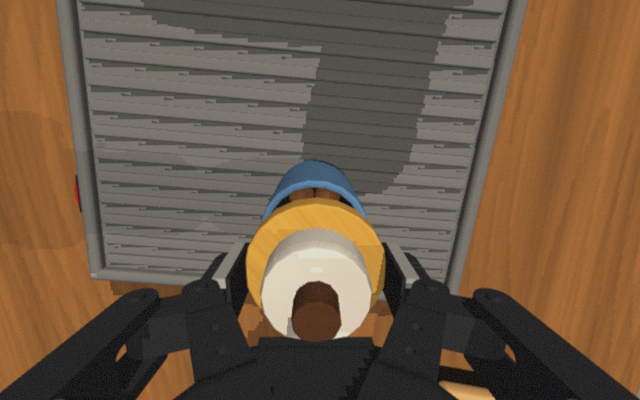

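The plug is 15 mm above the pot, whose rear rim arc shows at (314,165). I'll fit that arc as a cross-check.

Run:
```python
from h import *
im=eyes.get_image("wrist"); fr=np.array(im["frame"]);f=cv2.cvtColor(fr,cv2.COLOR_RGB2HSV)
W=lambda c,z: np.array([at_z(im,p,z)[:2] for p in c])
m=np.zeros((400,640),np.uint8); m[150:225,250:380]=cv2.inRange(f,(95,90,40),(125,255,255))[150:225,250:380]
# rim top band is bright blue: per column take first blue row and first row of band; print V profile
for u in (290,314,340): print(u,[(v,int(f[v,u,2])) for v in range(156,202,2)])
top=np.array([[u,np.argmax(m[:,u]>0)] for u in range(270,360) if m[:,u].any()])
for z in (.115,): print("outer",circ(W(top,z)),circ(W(top,z)[:],.032))
m=np.zeros((400,640),np.uint8); m[190:320,235:395]=cv2.inRange(f,(15,90,120),(32,255,255))[190:320,235:395]
b=np.array([[u,np.argmax(m[:,u]>0)] for u in range(262,372) if m[:,u].any()])
print("brass",circ(W(b,.157)))
for r in (.032,.033):
  for n,q,z in(("pot",top,.115),("brass",b,.157)):
    P=W(q,z); s=least_squares(lambda v:np.hypot(P[:,0]-v[0],P[:,1]-v[1])-r,P.mean(0)-[0,.02]);print(r,n,s.x.round(4),s.cost)
```

```text
290 [(156, 121), (158, 114), (160, 109), (162, 109), (164, 109), (166, 115), (168, 95), (170, 96), (172, 101), (174, 98), (176, 99), (178, 100), (180, 101), (182, 106), (184, 118), (186, 153), (188, 151), (190, 142), (192, 124), (194, 86), (196, 97), (198, 93), (200, 69)]
314 [(156, 84), (158, 79), (160, 61), (162, 112), (164, 113), (166, 116), (168, 118), (170, 114), (172, 113), (174, 117), (176, 116), (178, 115), (180, 145), (182, 171), (184, 162), (186, 142), (188, 31), (190, 27), (192, 47), (194, 52), (196, 47), (198, 142), (200, 158)]
340 [(156, 74), (158, 89), (160, 86), (162, 86), (164, 84), (166, 83), (168, 65), (170, 65), (172, 100), (174, 114), (176, 116), (178, 116), (180, 119), (182, 116), (184, 117), (186, 135), (188, 167), (190, 164), (192, 148), (194, 102), (196, 34), (198, 27), (200, 24)]
outer (array([0.5714, 0.1391, 0.0228]), np.float64(0.00045)) (array([0.5711, 0.129 , 0.03  ]), np.float64(0.00193))
brass (array([0.572 , 0.1238, 0.0289]), np.float64(0.00015))
0.032 pot [0.5711 0.1282] 0.0002671052996393983
0.032 brass [0.5719 0.1203] 9.853531977936937e-06
0.033 pot [0.571  0.1271] 0.00030834324298692505
0.033 brass [0.5719 0.1192] 1.496467540428734e-05
```

Run:
```python
from h import *
im=eyes.get_image("wrist"); f=cv2.cvtColor(np.array(im["frame"]),cv2.COLOR_RGB2HSV)
m=np.zeros((400,640),np.uint8); m[150:225,250:380]=cv2.inRange(f,(95,60,132),(125,255,255))[150:225,250:380]
us=[u for u in range(282,352) if m[:,u].any()]
o=np.array([[u,np.argmax(m[:,u]>0)-.5] for u in us]); i=np.array([[u,399.5-np.argmax(m[::-1,u]>0)] for u in us])
b0=cv2.inRange(f,(15,90,120),(32,255,255)); b0[:190]=0
b=np.array([[u,np.argmax(b0[:,u]>0)-.5] for u in range(262,372)])
for n,q,z,r in (("outer",o,.115,.032),("inner",i,.115,.0275),("brass",b,.157,.033)):
    P=np.array([at_z(im,p,z)[:2] for p in q]); s=least_squares(lambda v:np.hypot(P[:,0]-v[0],P[:,1]-v[1])-r,P.mean(0)-[0,.02],loss="soft_l1",f_scale=.0005)
    print(n,s.x.round(4),np.abs(np.hypot(*(P-s.x).T)-r).mean().round(5),q[len(q)//2])
```

```text
outer [0.5713 0.1197] 0.00019 [317.  179.5]
inner [0.5709 0.1207] 0.00018 [317.  186.5]
brass [0.5719 0.1195] 0.00041 [317.  196.5]
```

The pot is at (0.571, 0.120) and the lid agrees within 1 mm. Lowering slowly.

```bash
python3 -m creep '[[0.6,0.001,-0.001,0.008,0],[0.6,0.001,-0.001,0.016,0],[0.6,0.001,-0.001,0.024,0],[0.6,0.001,-0.001,0.03,0],[0.6,0.001,-0.001,0.036,0],[0.6,0.001,-0.001,0.04,0],[0.6,0.001,-0.001,0.044,0],[0.6,0.001,-0.001,0.048,0],[0.6,0.001,-0.001,0.05,0],[0.6,0.001,-0.001,0.05,0]]' 50
```

```text
clock: 9.85
position: [0.5697, 0.1182, 0.1251]
ee_rot: [-0.0, 0.708, 0.706, -0.0]
contact_force: [1.2, 0.2, -1.0]
width: 0.0633
gripper_force: 55.4
```

```bash
python3 -m creep '[[0.6,0,0,0.002,0],[0.6,0,0,0.004,0],[0.6,0,0,0.006,0],[0.6,0,0,0.007,0],[0.6,0,0,0.007,0],[0.6,0,0,0.007,0]]' 50
python3 -m creep '[[0.6,0,0,0.001,0],[0.6,0,0,0.001,0],[0.6,0,0,0.001,0]]' 50
```

```text
clock: 10.45
position: [0.5699, 0.1182, 0.1228]
ee_rot: [0.0, 0.708, 0.706, 0.0]
contact_force: [-2.5, 0.5, 5.3]
width: 0.0636
gripper_force: 56.7
clock: 10.75
position: [0.57, 0.1182, 0.1228]
ee_rot: [0.0, 0.708, 0.706, 0.0]
contact_force: [-2.3, -0.3, 8.7]
width: 0.0634
gripper_force: 57.0
```

Contact is at the expected home height, with about 10 N of load. I'll ease off 0.5 mm and let go.

```bash
python3 -m creep '[[0.76,0,0,-0.001,0],[0.8,0,0,-0.001,0],[0.85,0,0,-0.001,0],[0.9,0,0,-0.001,0],[1,0,0,-0.001,0],[1,0,0,-0.001,0],[1,0,0,-0.001,0],[1,0,0,-0.001,0]]' 20
python3 - <<'E'
from h import *
im=eyes.get_image("wrist"); save(im,"w7.png")
b0=cv2.inRange(cv2.cvtColor(np.array(im["frame"]),cv2.COLOR_RGB2HSV),(15,90,120),(32,255,255)); b0[:170]=0
b=np.array([[u,np.argmax(b0[:,u]>0)-.5] for u in range(255,365) if b0[:,u].any()])
P=np.array([at_z(im,p,.127)[:2] for p in b]); s=least_squares(lambda v:np.hypot(P[:,0]-v[0],P[:,1]-v[1])-.033,P.mean(0)-[0,.02],loss="soft_l1",f_scale=.0005); print(s.x)
for d in eyes.place_of("wrist","white_cover"): print(d["centre"],d["confidence"],at_z(im,d["centre"],.127))
print(manip.get_state()["position"])
E
```

```text
clock: 11.55
position: [0.5698, 0.1182, 0.1217]
ee_rot: [0.0, 0.708, 0.706, -0.0]
contact_force: [0.3, -0.5, 0.6]
width: 0.0857
gripper_force: 0.0
[0.5714225  0.11971172]
[315.7, 276.9] 0.7 [0.57092475 0.11575371 0.127     ]
[0.56975963 0.11817652 0.12174224]
```

View pics/w7.png

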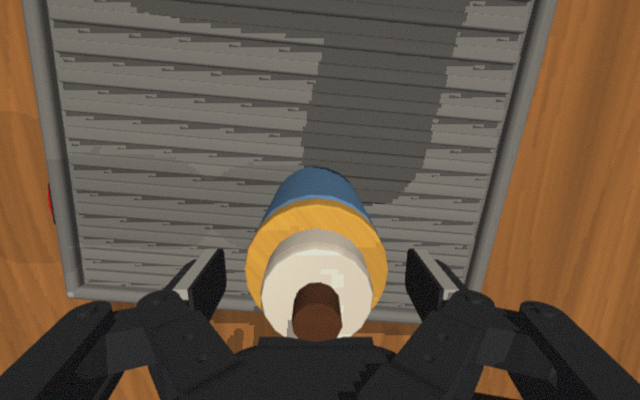

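The lid is seated on the pot with the cover nested and the fingers clear. The knob at (317,310) is on the jaw centre line. I'll raise to the knob and close on it gently.

```bash
python3 -m creep '[[1,0,0,-0.02,0],[1,0,0,-0.05,0],[1,0.002,0.001,-0.075,0],[1,0.002,0.001,-0.084,0],[1,0.002,0.001,-0.084,0],[0.7,0.002,0.001,-0.084,0],[0.5,0.002,0.001,-0.084,0],[0.35,0.002,0.001,-0.084,0],[0.35,0.002,0.001,-0.084,0],[0.35,0.002,0.001,-0.084,0]]' 20
python3 - <<'E'
from h import *
s=manip.get_state();print(s["position"],s["contact_force"],s["width"])
im=eyes.get_image("wrist"); save(im,"w8.png")
E
```

```text
clock: 12.65
position: [0.5702, 0.1191, 0.1635]
ee_rot: [-0.0, 0.708, 0.706, -0.0]
contact_force: [0.0, 0.3, -0.1]
width: 0.0299
gripper_force: 0.0
[0.57017584 0.11912633 0.16350734] [ 0.00596685  0.32170372 -0.07592753] 0.029916279795656482
```

View pics/w8.png

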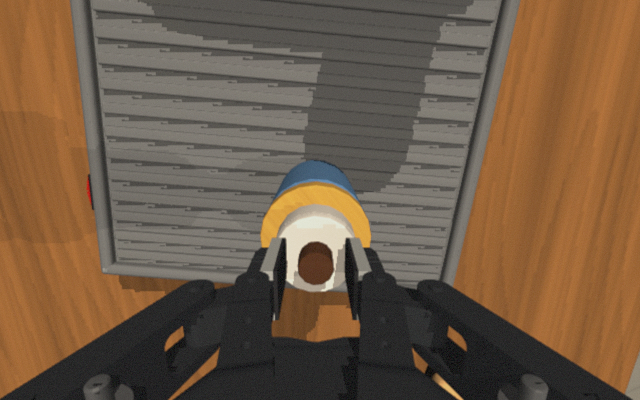

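The knob at (315,262) sits midway between the pads and both lids are in place. Closing on the knob.

```bash
python3 -m creep '[[0.28,0,0,0,0],[0.24,0,0,0,0],[0.2,0,0,0,0],[0.15,0,0,0,0],[0.1,0,0,0,0],[0.1,0,0,0,0],[0.1,0,0,0,0]]' 25
```

```text
clock: 13.4
position: [0.5703, 0.1192, 0.1639]
ee_rot: [0.0, 0.708, 0.706, 0.0]
contact_force: [-0.9, 0.1, 0.5]
width: 0.0163
gripper_force: 24.5
```

Gripped, with almost no side or vertical force. Lifting straight up, slowly at first, to about 100 mm.

```bash
python3 -m creep '[[0.1,0,0,-0.004,0],[0.1,0,0,-0.008,0],[0.1,0,0,-0.014,0],[0.1,0,0,-0.02,0],[0.1,0,0,-0.03,0],[0.1,0,0,-0.045,0],[0.1,0,0,-0.06,0],[0.1,0,0,-0.08,0],[0.1,0,0,-0.1,0],[0.1,0,0,-0.12,0]]' 30
python3 -m creep '[[0.1,0,0,-0.02,0],[0.1,0,0,-0.04,0],[0.1,0,0,-0.06,0],[0.1,0,0,-0.07,0],[0.1,0,0,-0.08,0],[0.1,0,0,-0.08,0],[0.1,0,0,-0.08,0],[0.1,0,0,-0.08,0],[0.1,0,0,-0.08,0],[0.1,0,0,-0.08,0]]' 30
python3 - <<'E'
from h import *
s=manip.get_state();print(s["position"],s["contact_force"],s["width"])
a=eyes.get_image("wrist"); b=eyes.get_image("scene")
A=np.array(a["frame"])[:,120:520]; B=cv2.resize(np.array(b["frame"])[95:215,330:450],(400,400),interpolation=cv2.INTER_CUBIC)
cv2.imwrite("pics/w9.png",np.hstack([A,B])[:,:,::-1])
E
```

```text
clock: 14.4
position: [0.5704, 0.1192, 0.225]
ee_rot: [0.0, 0.708, 0.706, 0.0]
contact_force: [0.1, 0.5, -0.6]
width: 0.016
gripper_force: 29.3
clock: 15.4
position: [0.5701, 0.1192, 0.2634]
ee_rot: [-0.0, 0.708, 0.706, -0.0]
contact_force: [-0.3, 0.1, -0.5]
width: 0.0162
gripper_force: 29.3
[0.57012974 0.1191792  0.26343815] [-0.34687086  0.08727119 -0.50725739] 0.016208715123734164
```

View pics/w9.png

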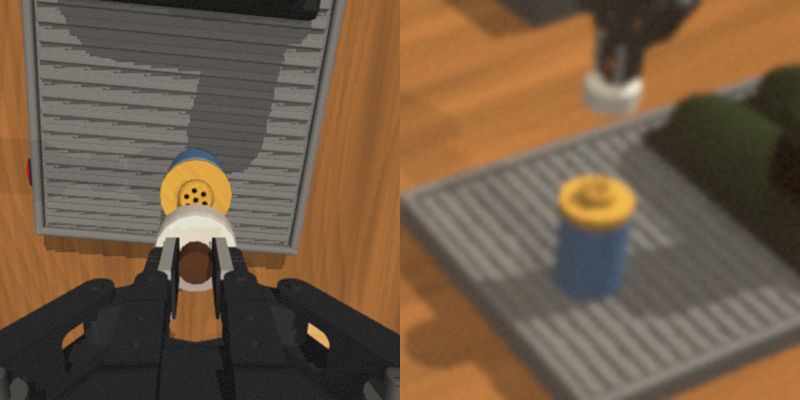

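The brass lid is seated on the upright pot at (195,195) and (597,200), and the cover is held level 100 mm above its nested place at (612,92). Handing in.

```bash
python3 -c "
from rig import manip
print(manip.sign_off())"
```

```text
the job is handed in; nothing more can be done
None
```

Job handed in: the brass lid looks fully seated in the pot in the last pictures, and the gripper holds the white cover level about 100 mm above its nested place; the sign-off returned no verdict.

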